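# Clamp the thick dowel in the drilling jig

### The job

Take the thickest of the three dowels out of the storage rack and lay it in the vees of the drilling jig, its end right up against the steel end stop. Then swing the hold-down arm over until its pad rests on the dowel, and let go. Lower the dowel in rather than dropping it, and leave the other two dowels lying in their cradles.

Things in the scene. Friction and masses are not known exactly. Their poses are not given: they have to be found in the camera images.
- rod_thick_center (a point): centre (half-way along, on the axis) of the thick dowel: dark wood cylinder, 32 mm diameter, 132 mm long, its x axis along its length (either end may point either way; it may have rolled about x). Loose, 55 to 110 g. It starts in one of the rack's three cradles.
- rod_medium_center (a point): centre of a dowel of 22 mm diameter, 132 mm long, x along its length; stays in the rack
- rod_thin_center (a point): centre of a dowel of 16 mm diameter, 132 mm long, x along its length; stays in the rack
- rack: fixed plywood rack, origin at the centre of its underside: base 135 (x) by 215 (y) by 8 mm. Rails 12 mm thick at x = -45 and +45 mm carry three pairs of shallow 120 degree vees at y = -70, 0, +70 mm, bottoms 30 mm, rims 40 mm above the table; one dowel lies along x in each, axis 48 mm (thick), 43 mm (medium) or 39 mm (thin) up. Between the rails it is free down to the base.
- jig: fixed drilling jig, origin at its underside, half-way between its vees: oak base, x from -87 to +138 mm, 85 mm wide (y), 10 mm thick. Two wooden 90 degree vees, 14 mm thick, at x = -45 and +45 mm, their line along x, bottoms 29 mm, rims 46 mm above the table; nothing between them above the base. They are 45 mm wide over all (y).
- jig_seat (a point): point on the jig, 52 mm above the table, where the centre of the thick dowel lies when it rests in both vees with its end against the stop; x axis along the vees towards the stop, z up
- clamp_hinge (a point): hinge of the hold-down arm, 105 mm from jig_seat along the jig's x, 80 mm above the table; its axis is the jig's y
- clamp_grip (a point): point on the hold-down arm's axis 125 mm from the hinge, in its black round grip, which is 18 mm in diameter and reaches from 90 to 140 mm from the hinge; the rest of the arm is a steel bar 14 mm wide, 10 mm thick. A rubber pad of 16 mm diameter under the bar, 80 mm from the hinge, has its face 12 mm below the arm's axis.
- clamp (a joint): angle of the hold-down arm, rad: 0 = level over the vees (pad just resting on the thick dowel; it could sink to -0.25 with the vees empty), 1.57 = upright, grip on top, at most 2.05 (leaning back, away from the vees). It starts standing up, 1.45 to 1.9. Stiff hinge (about 0.16 N m): it stays where it is left and does not fall by itself; 2 N at the grip moves it.
- jig_stop (a point): top centre of the face of the steel end stop towards the vees, 66 mm from jig_seat along the jig's x, 56 mm above the table. The stop is a plate 50 mm wide (y), 10 mm thick. Behind it two steel cheeks (30 mm long in x, 34 mm wide over both, 90 mm high) carry the hold-down arm.

How it is judged:
By the outcome, as a careful person would: the job done as asked, in the order asked, and still so for the second after the job is handed in, with the robot touching nothing.
It also fails if it takes over 64 s, if anything falls off the work surface, if the arm or the gripper's body presses on something with over 40 N, if the wrist force passes 120 N, or if a joint passes its speed limit or range.

### The arm

A 6-joint arm with a two-finger parallel gripper is mounted at the origin on the work surface. World frame = base frame: x ahead of the robot, y to its left, z up, the work surface at z = 0. Lengths are in m, angles in rad, forces in N, time in s.
With the tool pointing down it reaches from about 0.35 to 0.925 m from the base axis. Payload 6.4 kg.
Tool frame: the origin (TCP) lies midway between the tips of the shut fingers; the grasp point (between the pads) lies 19 mm behind it (robot.hold_point_z is the distance from the TCP to the grasp point, in m); z points along the fingers, y is the line along which they close (so a half turn about z gives the same grasp; the last joint's range is limited). The gripper opens to 85 mm and grips with 20 to 120 N. Pads are 22 mm wide; open, the fingers measure 114 mm over their backs; the gripper's body (76 mm by 85 mm) begins 54 mm behind the grasp point. The pads swing forward as they close: fully open they stand 13 mm farther back than shut.
Start: joints at [1.053, 0.245, 1.558, -0, 1.339, -0.174], TCP at [0.219, 0.612, 0.231] pointing down, gripper open.
Joint ranges: [-3.13, 3.13], [-1.02, 2.26], [0.13, 2.54], [-0.95, 4.09], [0.21, 2.88], [-2.74, 2.74]. Speed limits (rad/s): [2.57, 2.57, 3.14, 3.14, 3.14, 3.14].

### API

Orientations are given as a rotation vector (axis times angle).
In Python, from rig import robot gives the robot as it stands. The module is installed in compiled form; this text tells all that it offers.
- The arm moves only by the tool arm_command, never from a script. Its argument "moves" is text: rows parted by semicolons, each of 6 numbers parted by spaces: the shift along the tool's x, y, z each as a share of 0.04 m, from -1 to 1, then the turn, a rotation vector about the tool's x, y, z each as a share of 0.1 rad, from -1 to 1. In form: tx ty tz rx ry rz; .... A call has 1 to 8 rows; each row shifts and turns the commanded pose from where the row before left it, along the tool's axes as they then stand; what a row does not reach is not made up. A row lasts 1/10 s, in which the tool goes at most 50 mm and 8.59 degrees, less where a joint would pass 70% of its speed; a pose out of reach is approached as far as the arm can. A call with a number of a shift or a turn outside -1 to 1 is refused whole. A call with a gripper value outside its range is refused whole. "grip" is the opening, from -1 (shut) to 1 (fully open), so that 0 is half open, set as the call begins (left out, the last holds). The fingers move at their own pace and stop on an object; "force" is the grip in N (left out, the last holds). Time passes only in rows, so rows that do not move let the fingers close. It gives the time, the measured TCP pose, the force, the opening and the grip force at its end, in the units of the state.
- robot.read_state(): the state, without advancing time (a new reading comes with each control period).
- robot.camera(name): name is "scene" or "top"; returns a dict with "image" (420x560x3 uint8, blue, green, red), "fovy" (degrees; the focal length in pixels is half the picture's height over the tangent of half this angle, whatever the lens; pixels are square), "cx", "cy" (the principal point, pixels), "D" ([k1, k2, p1, p2, k3] as OpenCV has them; the pictures are not rectified), "xyz" and "attitude" of the camera in the world. Camera axes: x right, y down, z forward; pixel columns grow to the right and rows downward; lengths in m; the calibration is good to about 2 mm. A picture is of the moment at which its call begins. There is no depth.
- robot.close_job(): hands the job in; it is judged then, once.
Trained networks look in a picture, given as the dict that the camera call returned (one of the last four; its "shot" number tells which), for a name from the list of things; names that differ only in an ending like _2 or _b are one class to them, and where a whole thing is asked for, a point or a joint stands for the part that bears it (a point fixed in the world has none). Each returns a list of dicts, best first, with "conf" (0 to 1); they miss things now and then, are a little off and sometimes report something else, mostly with a low value. They report only what shows in the picture. A call takes as long as a camera call.
- robot.search_frame(target, picture): "pixel" ([column, row] in pixels, amid what is visible of it).
- robot.regions_of(target, picture): "pixels" (420x560 bool, what is visible of it) and "pixel" ([column, row] in pixels, amid what is visible of it).
The state is a dict: "clock": time; "qpos": joint angles; "joint_vel": joint speeds; "joint_efforts": joint torques, N m; "position": TCP position; "tcp_rot": TCP orientation; "wrist_force": force on the tool from outside, world axes, zero at the start; "ft_torque": the same for the moment, N m; "finger_gap": finger opening in m; "finger_force": force on a finger pad.
Only numpy, scipy, OpenCV 4.12 (cv2) and the standard library are available. Lean on these libraries where they do the work, as an engineer would, in place of code of your own. Each camera call takes 0.05 s, during which the arm holds its last target. There are 200 camera calls.

## Working session

There is one attempt and no reset: what is moved stays moved. The work goes in short steps, Python scripts to look and compute and a tool call to move; the robot and the scene stay as the last step left them, time stands still between calls to the robot, and variables do not carry over. Pictures are saved under pics/ and viewed, at most 10 in all, crops included, and the job is handed in when it is done.

Besides the shell and the picture viewer there is one more tool, called after "Call:" by a JSON object that holds its "fn" and its "kwargs", one argument or row to a line. arm_command: Moves the arm, as the interface text tells. Shift numbers are shares of 0.04 m and turn numbers shares of 0.1 rad, none past 1 either way. Its arguments: {"type":"object","properties":{"moves":{"type":"string"},"grip":{"type":"number"},"force":{"type":"number"}},"required":["moves"]}

```bash
mkdir -p pics; cat > h.py <<'E'
import numpy as np, cv2
from scipy.spatial.transform import Rotation as R
from rig import robot
def cam(n):
    c=robot.camera(n); f=210/np.tan(np.radians(c["fovy"])/2)
    c["K"]=np.array([[f,0,c["cx"]],[0,f,c["cy"]],[0,0,1.]]); a=np.array(c["attitude"],float)
    c["R"]=a if a.shape==(3,3) else R.from_rotvec(a).as_matrix()
    c["Dd"]=np.array(c["D"],float); return c
def ray(c,px):
    u=cv2.undistortPoints(np.array(px,float).reshape(-1,1,2),c["K"],c["Dd"]).reshape(-1,2)
    return np.c_[u,np.ones(len(u))]@c["R"].T
def atz(c,px,z):
    d=ray(c,px); o=np.array(c["xyz"]); return o+d*((z-o[2])/d[:,2])[:,None]
def proj(c,P):
    Rt=c["R"].T; t=-Rt@np.array(c["xyz"])
    return cv2.projectPoints(np.array(P,float).reshape(-1,1,3),cv2.Rodrigues(Rt)[0],t,c["K"],c["Dd"])[0].reshape(-1,2)
E
python3 - <<'E'
from h import *
cs={n:cam(n) for n in("scene","top")}
for n,c in cs.items():
    cv2.imwrite(f"pics/{n}0.png",c["image"]); print(n,c["xyz"],c["attitude"],c["fovy"])
    for t in("rod_thick_center","rod_medium_center","rod_thin_center","rack","jig","jig_seat","clamp_hinge","clamp_grip","jig_stop"):
        print(t,[(np.round(r["pixel"]).tolist(),round(r["conf"],2)) for r in robot.search_frame(t,c)[:2]])
E
```

```text
scene [ 1.15191722 -0.47111373  0.62929556] [-2.02210568 -0.97771156  0.46582966] 49.030310610616844
rod_thick_center [([193.0, 268.0], 0.71)]
rod_medium_center [([217.0, 252.0], 0.69)]
rod_thin_center [([162.0, 294.0], 0.58), ([340.0, 190.0], 0.18)]
rack [([183.0, 295.0], 0.58), ([194.0, 268.0], 0.39)]
jig [([343.0, 192.0], 0.82)]
jig_seat [([342.0, 190.0], 0.74)]
clamp_hinge [([342.0, 190.0], 0.58)]
clamp_grip [([356.0, 126.0], 0.89)]
jig_stop [([341.0, 189.0], 0.98)]
top [0.47655186 0.02716942 1.1626912 ] [-2.16283324  2.22344556 -0.0959609 ] 52.03615285721109
rod_thick_center [([362.0, 188.0], 0.68)]
rod_medium_center [([336.0, 196.0], 0.72)]
rod_thin_center [([388.0, 186.0], 0.64)]
rack [([354.0, 196.0], 0.82)]
jig [([204.0, 217.0], 0.83)]
jig_seat [([203.0, 215.0], 0.73)]
clamp_hinge [([206.0, 212.0], 0.68)]
clamp_grip [([159.0, 215.0], 0.55)]
jig_stop [([204.0, 214.0], 0.61)]
```

View pics/top0.png

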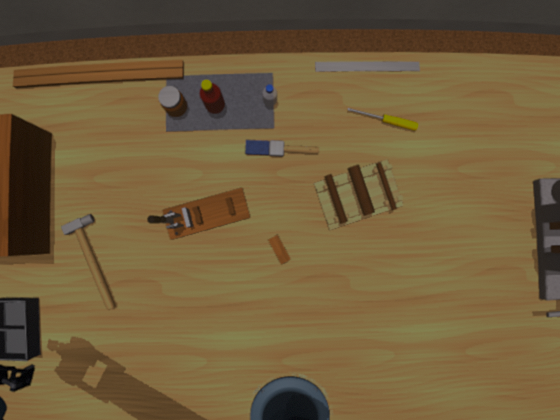

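View pics/scene0.png

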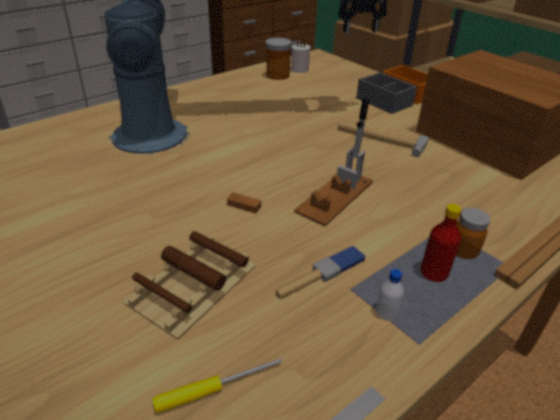

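The top view shows the rack at (358,194) with the thick dowel in its middle cradle at (362,189). The jig is at (206,214), with its stop and hinge on the left at (186,218) and its arm leaning left, grip at (157,219). The scene view agrees: thick dowel at (193,268), jig at (335,193), grip at (362,112).

```bash
python3 - <<'E'
from h import *
cs={n:cam(n) for n in("scene","top")}
def ax(c,t,z):
    m=robot.regions_of(t,c)[0]["pixels"]; ys,xs=np.nonzero(m)
    P=atz(c,np.c_[xs,ys],z)[:,:2]; r=cv2.minAreaRect((P*1000).astype(np.float32)); 
    q=P-P.mean(0); w,v=np.linalg.eigh(q.T@q); a=v[:,1]
    return P.mean(0).round(4),np.degrees(np.arctan2(a[1],a[0])).round(1),np.round(r[0],1),np.round(r[1],1),round(r[2],1),len(xs)
for n,c in cs.items():
    for t,z in(("rod_thick_center",.048),("rod_medium_center",.043),("rod_thin_center",.039),("rack",.02),("jig",.01)):
        print(n,t,*ax(c,t,z))
c=cs["top"];im=cv2.convertScaleAbs(c["image"],alpha=2.)
a=cv2.resize(im[175:250,140:260],None,fx=6.6,fy=6.6,interpolation=cv2.INTER_CUBIC);cv2.imwrite("pics/jt.png",a)
im=cv2.convertScaleAbs(cs["scene"]["image"],alpha=1.7)
a=cv2.resize(im[80:235,280:400],None,fx=3.8,fy=3.8,interpolation=cv2.INTER_CUBIC);cv2.imwrite("pics/js.png",a)
E
```

```text
scene rod_thick_center [ 0.5984 -0.202 ] -165.5 [ 594.7 -202.4] [152.5  39.5] 15.9 1168
scene rod_medium_center [ 0.578 -0.135] -164.3 [ 575.1 -136. ] [148.7  30.8] 16.5 769
scene rod_thin_center [ 0.6098 -0.2719] -163.6 [ 608.4 -271.8] [142.8  23.9] 17.5 760
scene rack [ 0.6173 -0.2313] 104.2 [ 598.5 -205.5] [145.3 228.9] 16.8 4586
scene jig [0.5134 0.2661] 121.7 [435.3 414.1] [141. 729.] 29.7 3002
top rod_thick_center [ 0.5972 -0.2027] -163.6 [ 597.  -202.6] [132.2  32.1] 16.1 586
top rod_medium_center [ 0.5759 -0.1353] -163.3 [ 576.8 -135.1] [135.4  23.4] 16.4 431
top rod_thin_center [ 0.6098 -0.2733] -163.3 [ 607.7 -272.9] [134.7  19. ] 16.0 320
top rack [ 0.5883 -0.1985] 106.7 [ 590.  -202.6] [132.7 215.1] 16.2 2337
top jig [0.5482 0.2154] 102.5 [543.7 230.2] [ 84.7 269.5] 13.7 2679
```

View pics/jt.png

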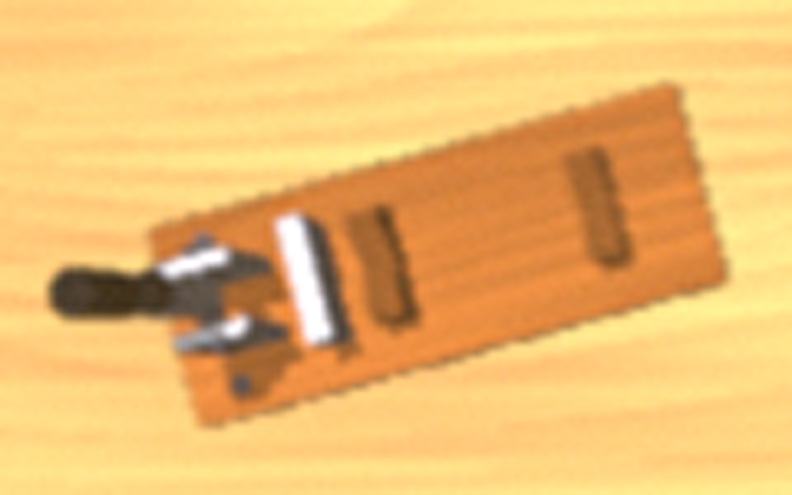

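View pics/js.png

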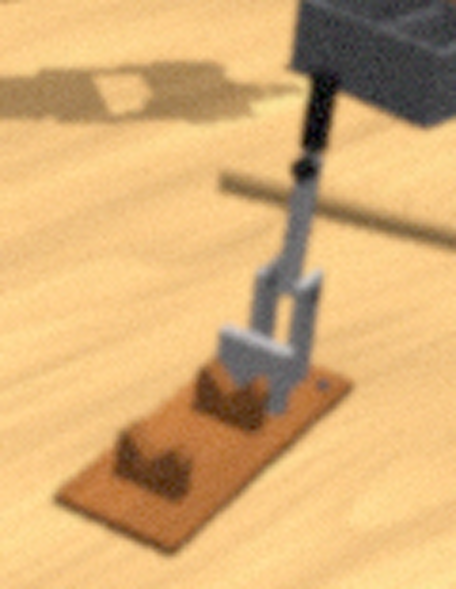

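The jig crop shows base corners at about (152,228), (678,85), (727,280) and (205,427), with the stop's top strip at x 280–335. The scene crop shows the base corners (57,498), (170,553) and (353,383), and the arm standing behind the stop. Next I fit the jig pose from these corners.

```bash
cat >> h.py <<'E'
def Jw(s,P):
    c,sn=np.cos(s[2]),np.sin(s[2]); P=np.atleast_2d(P)
    return np.c_[s[0]+c*P[:,0]-sn*P[:,1], s[1]+sn*P[:,0]+c*P[:,1], P[:,2]]
E
python3 - <<'E'
from h import *
from scipy.optimize import least_squares
T,S=cam("top"),cam("scene")
pt=(np.array([[152,228],[678,85],[727,280],[205,427]])+.5)/6.6-.5+[140,175]
ps=(np.array([[57,498],[170,553],[353,383]])+.5)/3.8-.5+[280,80]
Lt=np.array([[.138,-.0425,.01],[-.087,-.0425,.01],[-.087,.0425,.01],[.138,.0425,.01]])
Ls=np.array([[-.087,.0425,.01],[-.087,-.0425,.01],[.138,-.0425,.01]])
ft=lambda s:(proj(T,Jw(s,Lt))-pt).ravel(); fs=lambda s:(proj(S,Jw(s,Ls))-ps).ravel()
x0=[.54,.2,1.8]
for f in(ft,fs,lambda s:np.r_[ft(s),fs(s)]):
    r=least_squares(f,x0); print(r.x.round(4),np.degrees(r.x[2]).round(2),np.abs(r.fun).max().round(2))
s=r.x
# stop & vee tops in crop coordinates (top)
for P in([.066,-.025,.056],[.066,.025,.056],[.045,-.0225,.046],[.045,.0225,.046],[-.045,-.0225,.046],[-.045,.0225,.046]):
    print(P,((proj(T,Jw(s,P))[0]-[140,175]+.5)*6.6).round())
for n,c in(("t",T),("s",S)):
    p=robot.search_frame("clamp_grip",c)[0]["pixel"]
    g=[(np.linalg.norm(proj(c,Jw(s,[.105-.115*np.cos(a),0,.08+.115*np.sin(a)]))[0]-p).round(1),round(a,2)) for a in np.arange(1.4,2.06,.05)]
    print(n,p,min(g))
st=robot.read_state();m=R.from_rotvec(st["tcp_rot"]).as_matrix();print(m.round(3),st["position"],st["qpos"],robot.hold_point_z)
E
```

```text
[0.5544 0.1834 1.8131] 103.89 0.97
[0.561  0.1801 1.8263] 104.64 1.53
[0.5568 0.183  1.8215] 104.37 1.87
[0.066, -0.025, 0.056] [307. 210.]
[0.066, 0.025, 0.056] [340. 333.]
[0.045, -0.0225, 0.046] [364. 203.]
[0.045, 0.0225, 0.046] [394. 313.]
[-0.045, -0.0225, 0.046] [583. 141.]
[-0.045, 0.0225, 0.046] [614. 250.]
t [158.1, 218.5] (np.float64(1.1), np.float64(1.6))
s [357.9, 125.7] (np.float64(12.1), np.float64(1.4))
[[-0.941  0.337 -0.   ]
 [ 0.337  0.941 -0.   ]
 [ 0.    -0.    -1.   ]] [0.21910332 0.61197333 0.23128578] [ 1.05288290e+00  2.45113559e-01  1.55779218e+00 -8.97304011e-07
  1.33870031e+00 -1.74071794e-01] 0.0187
```

Call:
{"fn": "arm_command", "kwargs": {
  "moves": "0 0 0 0 0 -0.9; 0 0 0 0 0 -0.9; 0 0 0 0 0 -0.9; 0 0 0 0 0 -0.9; 0 0 0 0 0 -0.9; 0 0 0 0 0 -0.9; 0 0 0 0 0 -0.87",
  "grip": 0.15
}}

```text
clock: 2.5
position: [0.2191, 0.612, 0.2313]
tcp_rot: [0.449, -3.109, -0.0]
wrist_force: [0.4, 0.5, 0.1]
finger_gap: 0.0488
finger_force: 0.0
```

Call:
{"fn": "arm_command", "kwargs": {
  "moves": "-0.14 -0.92 0 0 0 0; -0.14 -0.92 0 0 0 0; -0.14 -0.92 0 0 0 0; -0.14 -0.92 0 0 0 0; -0.14 -0.92 0 0 0 0; -0.14 -0.92 0 0 0 0; -0.14 -0.92 0 0 0 0; -0.14 -0.92 0 0 0 0"
}}

```text
clock: 3.3
position: [0.3448, 0.3405, 0.2315]
tcp_rot: [-0.444, 3.11, 0.0]
wrist_force: [1.1, -0.3, 0.0]
finger_gap: 0.0491
finger_force: 0.0
```

Call:
{"fn": "arm_command", "kwargs": {
  "moves": "-0.14 -0.92 0 0 0 0; -0.14 -0.92 0 0 0 0; -0.14 -0.92 0 0 0 0; -0.14 -0.92 0 0 0 0; -0.14 -0.92 0 0 0 0; -0.14 -0.92 0 0 0 0; -0.14 -0.92 0 0 0 0; -0.14 -0.92 0 0 0 0"
}}

```text
clock: 4.1
position: [0.4702, 0.0701, 0.2316]
tcp_rot: [-0.443, 3.109, -0.0]
wrist_force: [0.1, 0.2, 0.8]
finger_gap: 0.0486
finger_force: 0.0
```

Call:
{"fn": "arm_command", "kwargs": {
  "moves": "-0.14 -0.92 0 0 0 0; -0.14 -0.92 0 0 0 0; -0.14 -0.92 0 0 0 0; -0.14 -0.92 0 0 0 0; -0.14 -0.92 0 0 0 0; -0.14 -0.92 0 0 0 0; -0.14 -0.92 0 0 0 0; 0 0 0 0 0 0"
}}

```text
clock: 4.9
position: [0.5803, -0.1685, 0.2313]
tcp_rot: [-0.437, 3.11, -0.002]
wrist_force: [-0.2, 1.1, -0.0]
finger_gap: 0.0491
finger_force: 0.0
```

```bash
cat >> h.py <<'E'
def need(goal,yaw):
    st=robot.read_state(); m=R.from_rotvec(st["tcp_rot"]).as_matrix()
    d=np.array(goal)-st["position"]; y=np.degrees(np.arctan2(m[1,0],m[0,0]))
    dy=(yaw-y+180)%360-180
    print("t",round(st["clock"],2),"pos",st["position"].round(4),"yaw",round(y,2),"tilt",m[:,2].round(4),"| shift shares",(m.T@d/.04).round(3),"turn z",round(-np.radians(dy)/.1,3),"F",np.round(st["wrist_force"],1),"gap",round(st["finger_gap"],4))
E
python3 -c "
from h import *
need([.597,-.2027,.031],196.2)"
```

```text
t 4.9 pos [ 0.5803 -0.1685  0.2313] yaw -163.99 tilt [ 7.0e-04 -1.1e-03 -1.0e+00] | shift shares [-0.163 -0.93   5.008] turn z -0.034 F [-0.2  1.1 -0. ] gap 0.0491
```

Call:
{"fn": "arm_command", "kwargs": {
  "moves": "-0.16 -0.93 0 0 0 0; 0 0 0.9 0 0 0; 0 0 0.9 0 0 0; 0 0 0.9 0 0 0; 0 0 0.6 0 0 0; 0 0 0.6 0 0 0; 0 0 0.6 0 0 0; 0 0 0.52 0 0 0"
}}

```text
clock: 5.7
position: [0.5954, -0.1978, 0.0293]
tcp_rot: [0.444, -3.109, -0.001]
wrist_force: [0.4, 0.1, -0.4]
finger_gap: 0.0489
finger_force: 0.0
```

Call:
{"fn": "arm_command", "kwargs": {
  "moves": "0 0 0 0 0 0; 0 0 0 0 0 0; 0 0 0 0 0 0; 0 0 0 0 0 0; 0 0 0 0 0 0; 0 0 0 0 0 0",
  "grip": -1,
  "force": 35
}}

```text
clock: 6.3
position: [0.5958, -0.1985, 0.0307]
tcp_rot: [-0.444, 3.11, -0.0]
wrist_force: [0.0, 0.5, -0.0]
finger_gap: 0.031
finger_force: 34.6
```

Call:
{"fn": "arm_command", "kwargs": {
  "moves": "0 0 -0.4 0 0 0; 0 0 -0.7 0 0 0; 0 0 -0.9 0 0 0; 0 0 -0.9 0 0 0; 0 0 0 0 0 0.9; 0 0 0 0 0 0.9; 0 0 0 0 0 0.9; 0 0 0 0 0 0.9"
}}

```text
clock: 7.1
position: [0.596, -0.1987, 0.148]
tcp_rot: [0.126, 3.138, -0.001]
wrist_force: [-0.6, -0.6, -0.8]
finger_gap: 0.0309
finger_force: 34.8
```

Call:
{"fn": "arm_command", "kwargs": {
  "moves": "0 0 0 0 0 0.9; 0 0 0 0 0 0.9; 0 0 0 0 0 0.9; 0 0 0 0 0 0.9; 0 0 0 0 0 0.9; 0 0 0 0 0 0.9; 0 0 0 0 0 0.9; 0 0 0 0 0 0.9"
}}

```text
clock: 7.9
position: [0.596, -0.1987, 0.1479]
tcp_rot: [1.224, 2.892, -0.0]
wrist_force: [-0.5, -0.2, -0.7]
finger_gap: 0.031
finger_force: 34.8
```

Call:
{"fn": "arm_command", "kwargs": {
  "moves": "0 0 0 0 0 0.9; 0 0 0 0 0 0.9; 0 0 0 0 0 0.9; 0 0 0 0 0 0.9; 0 0 0 0 0 0.9; 0 0 0 0 0 0.75; 0 0 0 0 0 0"
}}

```text
clock: 8.6
position: [0.596, -0.1987, 0.1478]
tcp_rot: [1.927, 2.479, 0.0]
wrist_force: [0.2, -1.1, -0.4]
finger_gap: 0.0311
finger_force: 34.8
```

```bash
python3 -c "
from h import *
need([.5544-.01*np.cos(1.815),.1834-.01*np.sin(1.815),.1],104)"
```

```text
t 8.6 pos [ 0.596  -0.1987  0.1478] yaw 104.28 tilt [ 1.1e-03 -6.0e-04 -1.0e+00] | shift shares [9.266 1.345 1.188] turn z 0.048 F [ 0.2 -1.1 -0.4] gap 0.0311
```

Call:
{"fn": "arm_command", "kwargs": {
  "moves": "0.84 0.12 0 0 0 0; 0.84 0.12 0 0 0 0; 0.84 0.12 0 0 0 0; 0.84 0.12 0 0 0 0; 0.84 0.12 0 0 0 0; 0.84 0.12 0 0 0 0; 0.84 0.12 0 0 0 0; 0.84 0.12 0 0 0 0"
}}

```text
clock: 9.4
position: [0.5667, 0.0727, 0.1475]
tcp_rot: [1.926, 2.481, 0.001]
wrist_force: [0.5, 0.3, -1.3]
finger_gap: 0.0306
finger_force: 34.8
```

Call:
{"fn": "arm_command", "kwargs": {
  "moves": "0.84 0.12 0 0 0 0; 0.84 0.12 0 0 0 0; 0.84 0.12 0 0 0 0.05; 0 0 0.6 0 0 0; 0 0 0.6 0 0 0; 0 0 0 0 0 0; 0 0 0 0 0 0"
}}

```text
clock: 10.1
position: [0.556, 0.1725, 0.0991]
tcp_rot: [-1.934, -2.476, 0.0]
wrist_force: [-0.5, 0.6, -0.2]
finger_gap: 0.0311
finger_force: 34.9
```

```bash
python3 - <<'E'
from h import *
need([.5544,.1834,.1],104)
T,S=cam("top"),cam("scene")
im=cv2.convertScaleAbs(T["image"],alpha=2.)
a=cv2.resize(im[175:250,140:260],None,fx=6.6,fy=6.6,interpolation=cv2.INTER_CUBIC);cv2.imwrite("pics/jt2.png",a)
im=cv2.convertScaleAbs(S["image"],alpha=1.7)
a=cv2.resize(im[80:235,265:415],None,fx=3.8,fy=3.8,interpolation=cv2.INTER_CUBIC);cv2.imwrite("pics/js2.png",a)
p=robot.read_state()["position"]
m=robot.regions_of("rod_thick_center",S)
for r in m[:1]:
    ys,xs=np.nonzero(r["pixels"]); P=atz(S,np.c_[xs,ys],p[2]+.0187)[:,:2]; e=np.array([np.cos(1.815),np.sin(1.815)])
    u=(P-p[:2])@e; print(r["conf"],len(u),np.percentile(u,[0,1,50,99,100]).round(4))
E
```

```text
t 10.1 pos [0.556  0.1725 0.0991] yaw 104.03 tilt [-1.e-04 -0.e+00 -1.e+00] | shift shares [ 0.274  0.028 -0.023] turn z 0.005 F [-0.5  0.6 -0.2] gap 0.0311
0.9 451 [-0.0845 -0.0819 -0.0329  0.0374  0.0433]
```

View pics/js2.png

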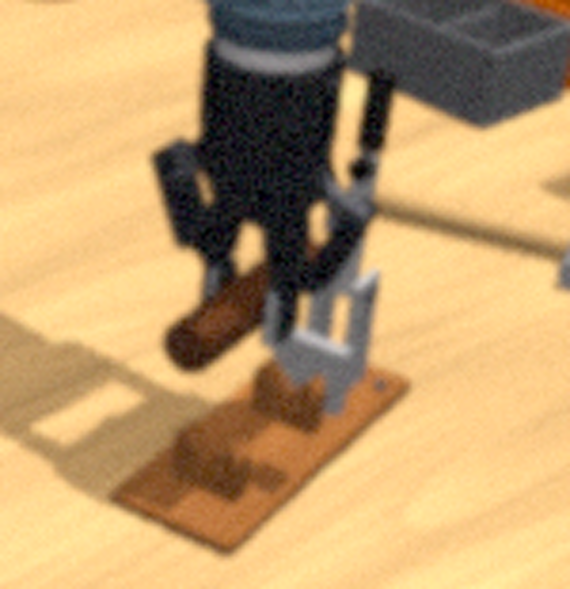

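The scene crop shows the dowel held level above the vees, its near end face centred at about (188,348), with the stop and hold-down arm clear of the gripper. I check the end face, vees and stop against the pose fits.

```bash
python3 - <<'E'
from h import *
T,S=cam("top"),cam("scene")
st=robot.read_state();p=st["position"]
px=(np.array([188,348])+.5)/3.8-.5+[265,80]
e=np.array([np.cos(1.815),np.sin(1.815)]);n=np.array([-e[1],e[0]])
d=atz(S,[px],p[2]+.0187)[0,:2]-p[:2]; print("end u,v",d@e,d@n)
print("pred end px js2",(proj(S,np.r_[p[:2]-.066*e,p[2]+.0187])[0]-[265,80]+.5)*3.8)
for s in([.5544,.1834,1.8131],[.561,.1801,1.8263]):
    print(s)
    for P in([-.052,.0225,.046],[-.052,0,.029],[-.052,-.0225,.046],[.066,.025,.056],[.066,-.025,.056],[.038,.0225,.046],[.038,-.0225,.046]):
        print(P,((proj(S,Jw(s,P))[0]-[280,80]+.5)*3.8).round(),((proj(T,Jw(s,P))[0]-[140,175]+.5)*6.6).round())
im=cv2.convertScaleAbs(S["image"],alpha=2.5)
a=cv2.resize(cv2.imread("pics/scene0.png")[155:225,285:385],None,fx=8,fy=8,interpolation=cv2.INTER_CUBIC);cv2.imwrite("pics/js3.png",cv2.convertScaleAbs(a,alpha=2.3))
E
```

```text
end u,v -0.06250147406262449 0.0004784637243748188
pred end px js2 [185.72622245 351.42850072]
[0.5544, 0.1834, 1.8131]
[-0.052, 0.0225, 0.046] [112. 426.] [630. 253.]
[-0.052, 0, 0.029] [142. 463.] [619. 201.]
[-0.052, -0.0225, 0.046] [177. 453.] [600. 143.]
[0.066, 0.025, 0.056] [214. 328.] [338. 338.]
[0.066, -0.025, 0.056] [284. 355.] [306. 215.]
[0.038, 0.0225, 0.046] [193. 362.] [410. 313.]
[0.038, -0.0225, 0.046] [256. 387.] [381. 204.]
[0.561, 0.1801, 1.8263]
[-0.052, 0.0225, 0.046] [116. 433.] [638. 234.]
[-0.052, 0, 0.029] [147. 471.] [627. 183.]
[-0.052, -0.0225, 0.046] [182. 461.] [607. 125.]
[0.066, 0.025, 0.056] [217. 334.] [348. 322.]
[0.066, -0.025, 0.056] [287. 361.] [314. 200.]
[0.038, 0.0225, 0.046] [196. 368.] [419. 297.]
[0.038, -0.0225, 0.046] [259. 393.] [388. 188.]
```

View pics/js3.png

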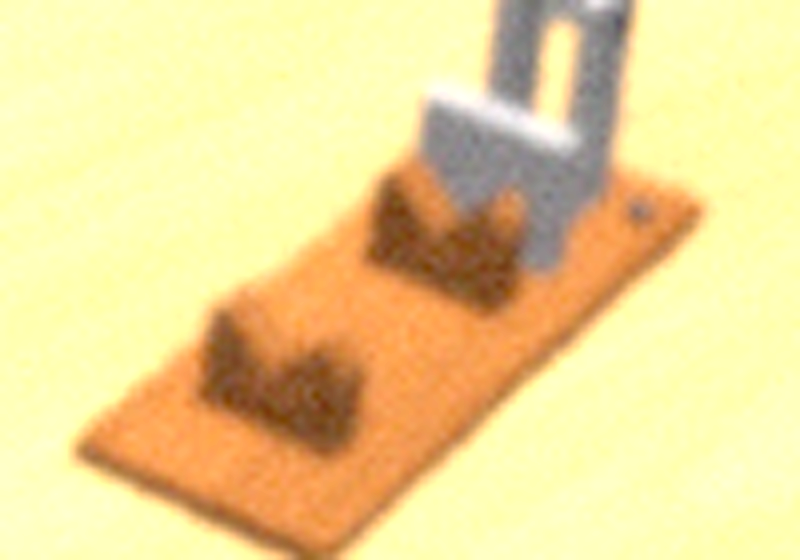

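The enlarged crop shows the stop's front top edge from (425,103) to (577,150) and the vee peaks near (215,315), (352,350), (385,175) and (522,195). I refit the jig with these raised features.

```bash
python3 - <<'E'
from h import *
from scipy.optimize import least_squares
T,S=cam("top"),cam("scene")
q=lambda a,k,o:(np.array(a)+.5)/k-.5+o
pt=q([[152,228],[678,85],[727,280],[205,427],[367,208],[400,322],[588,150],[612,262]],6.6,[140,175])
Lt=np.array([[.138,-.0425,.01],[-.087,-.0425,.01],[-.087,.0425,.01],[.138,.0425,.01],[.045,-.0225,.046],[.045,.0225,.046],[-.045,-.0225,.046],[-.045,.0225,.046]])
ps=q([[425,103],[577,150],[215,315],[352,352],[385,178],[522,200],[80,450],[318,556],[702,210]],8,[285,155])
Ls=np.array([[.066,.025,.056],[.066,-.025,.056],[-.052,.0225,.046],[-.052,-.0225,.046],[.038,.0225,.046],[.038,-.0225,.046],[-.087,.0425,.01],[-.087,-.0425,.01],[.138,-.0425,.01]])
ft=lambda s:(proj(T,Jw(s,Lt))-pt).ravel(); fs=lambda s:(proj(S,Jw(s,Ls))-ps).ravel()
for f in(ft,fs,lambda s:np.r_[ft(s),fs(s)]):
    r=least_squares(f,[.555,.183,1.81],loss="soft_l1"); print(r.x.round(4),np.degrees(r.x[2]).round(2),np.abs(r.fun).max().round(2))
print(fs(r.x).reshape(-1,2).round(1).tolist())
s=r.x;need([s[0]-.01*np.cos(s[2]),s[1]-.01*np.sin(s[2]),.06],np.degrees(s[2]))
E
```

```text
[0.5537 0.1824 1.8109] 103.76 1.32
[0.5612 0.1837 1.822 ] 104.39 2.88
[0.5567 0.1838 1.8185] 104.19 2.23
[[-1.1, -1.2], [-1.7, -0.0], [-1.5, -2.0], [-1.5, 0.7], [-1.7, -1.8], [-2.2, 2.1], [-1.6, -1.9], [0.7, -0.5], [0.7, -1.6]]
t 10.45 pos [0.5564 0.1725 0.0994] yaw 103.97 tilt [ 1.4e-03  1.0e-04 -1.0e+00] | shift shares [0.022 0.075 0.985] turn z -0.038 F [-0.1  0.4 -1.4] gap 0.0311
```

Call:
{"fn": "arm_command", "kwargs": {
  "moves": "0 0.07 0.6 0 0 -0.04; 0 0 0.5 0 0 0; 0 0 0.2 0 0 0; 0 0 0 0 0 0"
}}

```text
clock: 10.85
position: [0.5577, 0.1731, 0.0454]
tcp_rot: [-1.929, -2.478, 0.003]
wrist_force: [0.0, 0.9, -0.8]
finger_gap: 0.0312
finger_force: 34.9
```

Call:
{"fn": "arm_command", "kwargs": {
  "moves": "0 0 0.08 0 0 0; 0 0 0.07 0 0 0; 0 0 0 0 0 0"
}}

```text
clock: 11.15
position: [0.5589, 0.1733, 0.0409]
tcp_rot: [1.929, 2.479, 0.001]
wrist_force: [-0.7, -0.4, -1.4]
finger_gap: 0.0309
finger_force: 34.9
```

Call:
{"fn": "arm_command", "kwargs": {
  "moves": "0 0 0.05 0 0 0; 0 0 0.05 0 0 0; 0 0 0 0 0 0"
}}

```text
clock: 11.45
position: [0.5584, 0.1732, 0.0363]
tcp_rot: [-1.929, -2.479, 0.0]
wrist_force: [0.3, 0.5, -0.3]
finger_gap: 0.0311
finger_force: 34.9
```

```bash
python3 -c "
from h import *
need([.5567,.1838,.0333],104.2)"
```

```text
t 11.45 pos [0.5584 0.1732 0.0363] yaw 104.21 tilt [-4.e-04 -0.e+00 -1.e+00] | shift shares [0.267 0.023 0.074] turn z 0.002 F [ 0.3  0.5 -0.3] gap 0.0311
```

Call:
{"fn": "arm_command", "kwargs": {
  "moves": "0 0 0.025 0 0 0; 0 0 0.025 0 0 0; 0 0 0 0 0 0"
}}

```text
clock: 11.75
position: [0.5585, 0.1732, 0.0343]
tcp_rot: [-1.929, -2.479, 0.0]
wrist_force: [0.7, 0.3, -0.7]
finger_gap: 0.0308
finger_force: 34.9
```

Call:
{"fn": "arm_command", "kwargs": {
  "moves": "0 0 0.025 0 0 0; 0 0 0 0 0 0; 0 0 0 0 0 0"
}}

```text
clock: 12.05
position: [0.5586, 0.1732, 0.0335]
tcp_rot: [-1.93, -2.479, 0.0]
wrist_force: [-0.8, -0.0, -0.2]
finger_gap: 0.0313
finger_force: 34.9
```

Call:
{"fn": "arm_command", "kwargs": {
  "moves": "0 0 0.025 0 0 0; 0 0 0 0 0 0; 0 0 0 0 0 0"
}}

```text
clock: 12.35
position: [0.5586, 0.1732, 0.0325]
tcp_rot: [-1.93, -2.479, 0.0]
wrist_force: [0.3, 0.0, -0.3]
finger_gap: 0.0311
finger_force: 34.9
```

Call:
{"fn": "arm_command", "kwargs": {
  "moves": "0 0 0.025 0 0 0; 0 0 0 0 0 0; 0 0 0 0 0 0"
}}

```text
clock: 12.65
position: [0.5586, 0.1732, 0.0314]
tcp_rot: [-1.93, -2.479, 0.0]
wrist_force: [-0.5, 0.2, -1.0]
finger_gap: 0.031
finger_force: 34.9
```

```bash
python3 - <<'E'
from h import *
S=cam("scene")
a=cv2.resize(S["image"][120:225,270:400],None,fx=5.7,fy=5.7,interpolation=cv2.INTER_CUBIC);cv2.imwrite("pics/js4.png",cv2.convertScaleAbs(a,alpha=2.3))
E
```

```text
(no output)
```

View pics/js4.png

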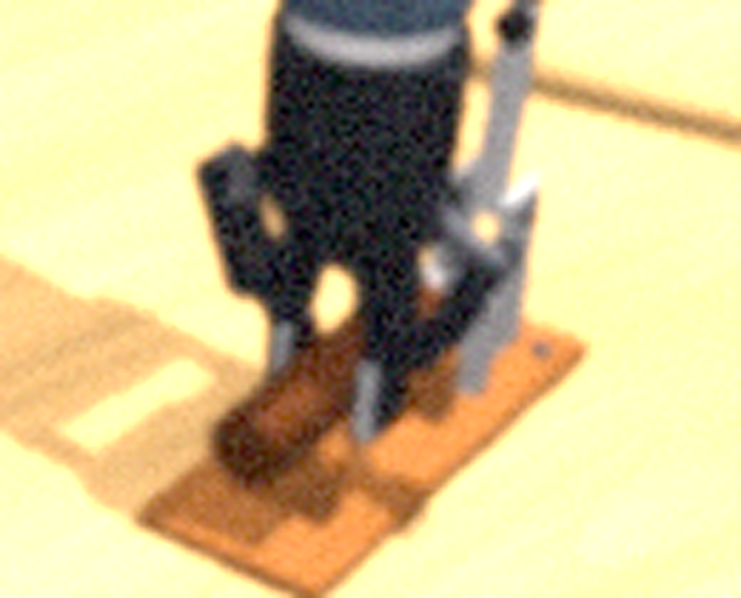

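The crop shows the dowel straddled over both vees, close to seated, its end face centred near (247,448). No contact force yet, so I keep lowering gently.

Call:
{"fn": "arm_command", "kwargs": {
  "moves": "0 0 0.025 0 0 0; 0 0 0 0 0 0; 0 0 0 0 0 0"
}}

```text
clock: 13.0
position: [0.5588, 0.1733, 0.0308]
tcp_rot: [1.93, 2.479, 0.001]
wrist_force: [-0.6, -0.4, 3.4]
finger_gap: 0.0312
finger_force: 35.1
```

Call:
{"fn": "arm_command", "kwargs": {
  "moves": "0 0 0.025 0 0 0; 0 0 0 0 0 0; 0 0 0 0 0 0"
}}

```text
clock: 13.3
position: [0.5589, 0.1733, 0.0307]
tcp_rot: [-1.93, -2.479, 0.0]
wrist_force: [-3.9, -1.0, 9.1]
finger_gap: 0.0309
finger_force: 35.8
```

```bash
python3 - <<'E'
from h import *
from scipy.optimize import least_squares
S=cam("scene"); st=robot.read_state(); p=st["position"]; px=(np.array([247,448])+.5)/5.7-.5+[270,120]
e=np.array([np.cos(1.8185),np.sin(1.8185)])
r=least_squares(lambda q:proj(S,np.r_[p[:2]+q[0]*e,q[1]])[0]-px,[-.066,.05]);print("end u,z",r.x,p,st["wrist_force"],st["ft_torque"])
E
```

```text
end u,z [-0.06347229  0.05106526] [0.55887919 0.17334274 0.03068136] [-4.77245554 -1.19945489  8.90715606] [-0.14082717  0.70402319 -0.14236479]
```

Call:
{"fn": "arm_command", "kwargs": {
  "moves": "0 -0.025 -0.025 0 0 0; 0.06 0 0 0 0 0; 0.06 0 0 0 0 0; 0 0 0 0 0 0"
}}

```text
clock: 13.75
position: [0.5572, 0.178, 0.0308]
tcp_rot: [1.929, 2.478, 0.002]
wrist_force: [2.5, 0.3, 1.6]
finger_gap: 0.0311
finger_force: 35.0
```

Call:
{"fn": "arm_command", "kwargs": {
  "moves": "0.03 0 0 0 0 0; 0.03 0 0 0 0 0; 0 0 0 0 0 0"
}}

```text
clock: 14.05
position: [0.5566, 0.1801, 0.0309]
tcp_rot: [1.929, 2.478, 0.002]
wrist_force: [3.8, -1.1, 2.5]
finger_gap: 0.0314
finger_force: 35.1
```

Call:
{"fn": "arm_command", "kwargs": {
  "moves": "0.03 0.01 0 0 0 0; 0.03 0 0 0 0 0; 0 0 0 0 0 0"
}}

```text
clock: 14.35
position: [0.5561, 0.1825, 0.0308]
tcp_rot: [1.929, 2.479, 0.001]
wrist_force: [3.5, -1.0, 3.2]
finger_gap: 0.031
finger_force: 35.2
```

Call:
{"fn": "arm_command", "kwargs": {
  "moves": "0.025 0 0 0 0 0; 0 0 0 0 0 0; 0 0 0 0 0 0"
}}

```text
clock: 14.65
position: [0.5558, 0.1834, 0.0308]
tcp_rot: [1.929, 2.479, 0.001]
wrist_force: [4.8, -2.2, 5.0]
finger_gap: 0.0309
finger_force: 35.2
```

Call:
{"fn": "arm_command", "kwargs": {
  "moves": "0.025 0 0 0 0 0; 0 0 0 0 0 0; 0 0 0 0 0 0"
}}

```text
clock: 14.95
position: [0.5556, 0.1844, 0.0308]
tcp_rot: [1.929, 2.479, 0.001]
wrist_force: [5.0, -1.7, 4.2]
finger_gap: 0.0308
finger_force: 35.2
```

Call:
{"fn": "arm_command", "kwargs": {
  "moves": "0.025 0.015 0 0 0 0; 0 0 0 0 0 0; 0 0 0 0 0 0"
}}

```text
clock: 15.25
position: [0.5555, 0.1853, 0.0306]
tcp_rot: [-1.93, -2.479, 0.001]
wrist_force: [3.3, -3.6, 5.2]
finger_gap: 0.0313
finger_force: 35.3
```

Call:
{"fn": "arm_command", "kwargs": {
  "moves": "0.025 0 0 0 0 0; 0 0 0 0 0 0; 0 0 0 0 0 0"
}}

```text
clock: 15.55
position: [0.5552, 0.1862, 0.0306]
tcp_rot: [-1.93, -2.479, 0.001]
wrist_force: [3.4, -2.8, 5.6]
finger_gap: 0.031
finger_force: 35.3
```

Call:
{"fn": "arm_command", "kwargs": {
  "moves": "0.025 0 0 0 0 0; 0 0 0 0 0 0; 0 0 0 0 0 0"
}}

```text
clock: 15.85
position: [0.555, 0.1869, 0.0306]
tcp_rot: [1.93, 2.479, -0.001]
wrist_force: [3.4, -4.9, 5.5]
finger_gap: 0.0312
finger_force: 35.3
```

Call:
{"fn": "arm_command", "kwargs": {
  "moves": "0.025 0 0 0 0 0; 0 0 0 0 0 0; 0 0 0 0 0 0"
}}

```text
clock: 16.15
position: [0.5551, 0.1869, 0.0306]
tcp_rot: [1.929, 2.478, -0.003]
wrist_force: [4.9, -9.2, 5.0]
finger_gap: 0.0314
finger_force: 35.3
```

Call:
{"fn": "arm_command", "kwargs": {
  "moves": "0.025 0 0 0 0 0; 0 0 0 0 0 0; 0 0 0 0 0 0"
}}

```text
clock: 16.45
position: [0.555, 0.187, 0.0306]
tcp_rot: [1.928, 2.477, -0.005]
wrist_force: [4.3, -12.4, 4.3]
finger_gap: 0.031
finger_force: 35.3
```

Call:
{"fn": "arm_command", "kwargs": {
  "moves": "-0.025 0 0 0 0 0; 0 0 0 0 0 0; 0 0 0 0 0 0; 0 0 0 0 0 0; 0 0 0 0 0 0",
  "grip": 0.2
}}

```text
clock: 16.95
position: [0.5542, 0.1887, 0.0301]
tcp_rot: [-1.928, -2.479, 0.001]
wrist_force: [-0.2, 0.1, -0.8]
finger_gap: 0.0513
finger_force: 0.0
```

Call:
{"fn": "arm_command", "kwargs": {
  "moves": "0 0 -0.3 0 0 0; 0 0 -0.6 0 0 0; 0 0 -0.9 0 0 0; 0 0 -0.9 0 0 0; 0 0 -0.9 0 0 0; 0 0 -0.9 0 0 0; 0 0 -0.5 0 0 0; 0 0 0 0 0 0"
}}

```text
clock: 17.75
position: [0.5569, 0.1888, 0.2357]
tcp_rot: [1.926, 2.475, 0.01]
wrist_force: [0.2, -0.0, -0.4]
finger_gap: 0.0513
finger_force: 0.0
```

```bash
python3 - <<'E'
from h import *
S=cam("scene");T=cam("top")
a=cv2.resize(S["image"][80:225,270:400],None,fx=4,fy=4,interpolation=cv2.INTER_CUBIC)
cv2.imwrite("pics/s5.png",cv2.convertScaleAbs(a,alpha=2.))
e=np.array([np.cos(1.8185),np.sin(1.8185)]);st=np.array([.555,.187])
s=np.r_[.555,.187,1.8185]
need(np.r_[st,.2]+[0,0,0],104.2)
for n,c in(("t",T),("s",S)):
    r=robot.regions_of("clamp_grip",c)
    if r:
        ys,xs=np.nonzero(r[0]["pixels"]);print(n,r[0]["conf"],r[0]["pixel"],len(xs),xs.min(),xs.max(),ys.min(),ys.max())
    for a in(1.4,1.5,1.6,1.7,1.8,1.9): print(a,proj(c,Jw(s,[[.105-k*np.cos(a),0,.08+k*np.sin(a)] for k in(.09,.115,.14)])).round().tolist())
E
```

```text
t 17.85 pos [0.5546 0.1884 0.2307] yaw 104.22 tilt [ 4.e-04  1.e-04 -1.e+00] | shift shares [-0.037  0.001  0.766] turn z 0.003 F [-0.1  0.2 -0. ] gap 0.0515
t 0.4 [167.5, 219.1] 81 156 173 218 223
1.4 [[167.0, 217.0], [167.0, 215.0], [166.0, 214.0]]
1.5 [[164.0, 218.0], [162.0, 217.0], [159.0, 216.0]]
1.6 [[160.0, 219.0], [157.0, 218.0], [153.0, 218.0]]
1.7 [[156.0, 220.0], [152.0, 220.0], [147.0, 219.0]]
1.8 [[153.0, 221.0], [148.0, 221.0], [142.0, 221.0]]
1.9 [[150.0, 222.0], [143.0, 222.0], [137.0, 223.0]]
s 0.84 [356.2, 122.6] 432 353 369 98 157
1.4 [[357.0, 122.0], [357.0, 113.0], [358.0, 103.0]]
1.5 [[359.0, 121.0], [360.0, 111.0], [361.0, 101.0]]
1.6 [[361.0, 119.0], [362.0, 109.0], [364.0, 98.0]]
1.7 [[362.0, 118.0], [364.0, 108.0], [367.0, 97.0]]
1.8 [[364.0, 117.0], [367.0, 107.0], [369.0, 96.0]]
1.9 [[366.0, 117.0], [369.0, 107.0], [372.0, 96.0]]
```

View pics/s5.png

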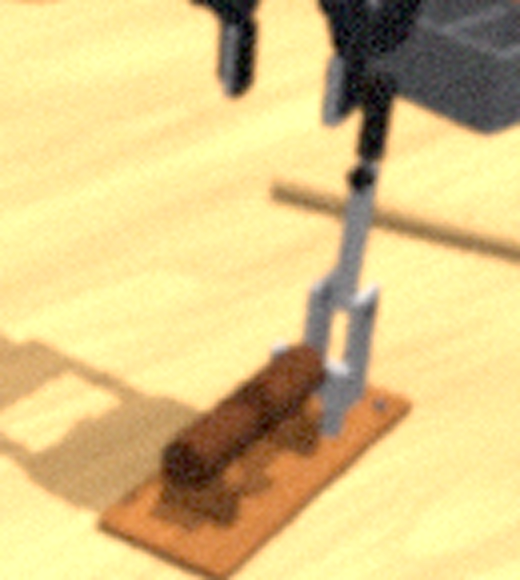

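The crop shows the dowel lying in both vees with its far end against the stop, and the arm still standing with its grip near (375,110). The gripper is clear. I now go behind the arm with shut fingers.

Call:
{"fn": "arm_command", "kwargs": {
  "moves": "0 0 -0.6 0 0 0; 0 0 -0.7 0 0 0; 0.75 0 0 0 0 0; 0.75 0 0 0 0 0; 0.75 0 0 0 0 0; 0.75 0 0 0 0 0; 0.75 0 0 0 0 0; 0.75 0 0 0 0 0",
  "grip": -1
}}

```text
clock: 18.75
position: [0.5095, 0.3637, 0.2802]
tcp_rot: [-1.929, -2.478, 0.005]
wrist_force: [0.7, -0.0, 0.7]
finger_gap: 0.0007
finger_force: 0.0
```

Call:
{"fn": "arm_command", "kwargs": {
  "moves": "0 0 0.7 0 0 0; 0 0 0.7 0 0 0; 0 0 0.65 0 0 0; 0 0 0 0 0 0; 0 0 0 0 0 0"
}}

```text
clock: 19.25
position: [0.5101, 0.3626, 0.1994]
tcp_rot: [-1.929, -2.478, 0.004]
wrist_force: [0.4, -0.5, -0.2]
finger_gap: 0.0001
finger_force: 0.0
```

```bash
python3 -c "
from h import *
e=np.array([np.cos(1.8185),np.sin(1.8185)])
need(np.r_[np.array([.555,.187])+.125*e,.195],104.2)"
```

```text
t 19.25 pos [0.5101 0.3626 0.1994] yaw 104.2 tilt [-0.0025 -0.0011 -1.    ] | shift shares [-1.405  0.013  0.11 ] turn z 0.001 F [ 0.4 -0.5 -0.2] gap 0.0001
```

Call:
{"fn": "arm_command", "kwargs": {
  "moves": "-0.3 0 0.03 0 0 0; -0.3 0 0.03 0 0 0; -0.3 0 0.03 0 0 0; -0.3 0 0.02 0 0 0; -0.2 0 0 0 0 0; -0.25 0 0 0 0 0; -0.25 0 0 0 0 0"
}}

```text
clock: 19.95
position: [0.5295, 0.2886, 0.1964]
tcp_rot: [1.93, 2.479, 0.001]
wrist_force: [0.5, 1.2, -1.1]
finger_gap: -0.0004
finger_force: 0.7
```

Call:
{"fn": "arm_command", "kwargs": {
  "moves": "-0.28 0 0.05 0 0 0; -0.28 0 0.06 0 0 0; -0.27 0 0.1 0 0 0; -0.26 0 0.12 0 0 0; -0.24 0 0.15 0 0 0; -0.24 0 0.17 0 0 0"
}}

```text
clock: 20.55
position: [0.5449, 0.2274, 0.1695]
tcp_rot: [1.93, 2.479, -0.0]
wrist_force: [0.9, 0.4, 1.5]
finger_gap: 0.0003
finger_force: 0.5
```

```bash
python3 - <<'E'
from h import *
e=np.array([np.cos(1.8185),np.sin(1.8185)])
need(np.r_[np.array([.555,.187])+.0423*e,.1688],104.2)
S=cam("scene")
a=cv2.resize(S["image"][80:225,270:400],None,fx=4,fy=4,interpolation=cv2.INTER_CUBIC)
cv2.imwrite("pics/s6.png",cv2.convertScaleAbs(a,alpha=2.))
E
```

```text
t 20.55 pos [0.5449 0.2274 0.1695] yaw 104.21 tilt [ 0.e+00 -2.e-04 -1.e+00] | shift shares [ 0.017 -0.003  0.018] turn z 0.001 F [0.9 0.4 1.5] gap 0.0003
```

View pics/s6.png

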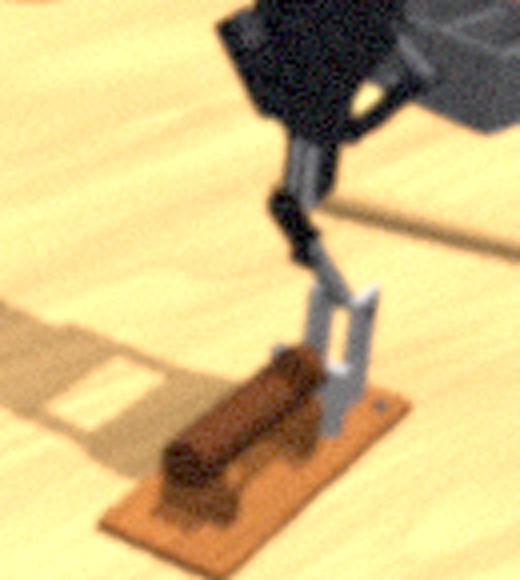

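The arm is swinging over as planned: the grip at (295,225) is leaning over the dowel, with the fingertip on its upper side. I continue down the arc.

Call:
{"fn": "arm_command", "kwargs": {
  "moves": "-0.2 0 0.2 0 0 0; -0.2 0 0.21 0 0 0; -0.16 0 0.23 0 0 0; -0.15 0 0.25 0 0 0; -0.11 0 0.26 0 0 0; -0.1 0 0.27 0 0 0; -0.05 0 0.2 0 0 0; 0 0 0 0 0 0"
}}

```text
clock: 21.4
position: [0.5531, 0.1904, 0.1034]
tcp_rot: [-1.929, -2.477, 0.003]
wrist_force: [0.1, 0.1, -0.2]
finger_gap: -0.0
finger_force: 0.0
```

Call:
{"fn": "arm_command", "kwargs": {
  "moves": "-0.03 0 0.12 0 0 0; 0 0 0.1 0 0 0; 0 0 0 0 0 0; 0 0 0 0 0 0"
}}

```text
clock: 21.8
position: [0.5545, 0.1897, 0.0965]
tcp_rot: [-1.929, -2.479, -0.0]
wrist_force: [-0.9, 0.2, -0.2]
finger_gap: -0.0002
finger_force: 0.0
```

Call:
{"fn": "arm_command", "kwargs": {
  "moves": "0 0 0.06 0 0 0; 0 0 0.06 0 0 0; 0 0 0 0 0 0; 0 0 0 0 0 0"
}}

```text
clock: 22.2
position: [0.5543, 0.1896, 0.0915]
tcp_rot: [-1.929, -2.479, 0.0]
wrist_force: [-1.2, -0.7, 0.9]
finger_gap: 0.0001
finger_force: 0.0
```

Call:
{"fn": "arm_command", "kwargs": {
  "moves": "0 0 0.05 0 0 0; 0 0 0 0 0 0; 0 0 0 0 0 0"
}}

```text
clock: 22.5
position: [0.5544, 0.1895, 0.0896]
tcp_rot: [-1.93, -2.479, 0.0]
wrist_force: [0.3, -0.3, -0.4]
finger_gap: 0.0001
finger_force: 0.0
```

Call:
{"fn": "arm_command", "kwargs": {
  "moves": "0 0 0.03 0 0 0; 0 0 0 0 0 0; 0 0 0 0 0 0"
}}

```text
clock: 22.8
position: [0.5546, 0.1895, 0.0888]
tcp_rot: [1.93, 2.479, 0.0]
wrist_force: [-1.3, 0.2, 2.5]
finger_gap: 0.0001
finger_force: 1.6
```

Call:
{"fn": "arm_command", "kwargs": {
  "moves": "0 0 0.03 0 0 0; 0 0 0 0 0 0; 0 0 0 0 0 0"
}}

```text
clock: 23.1
position: [0.5547, 0.1895, 0.0885]
tcp_rot: [1.929, 2.479, -0.0]
wrist_force: [-5.0, -2.0, 8.8]
finger_gap: 0.0
finger_force: 4.5
```

Call:
{"fn": "arm_command", "kwargs": {
  "moves": "0 0 0.03 0 0 0; 0 0 0 0 0 0; 0 0 0 0 0 0"
}}

```text
clock: 23.4
position: [0.5548, 0.1896, 0.0883]
tcp_rot: [-1.929, -2.479, 0.001]
wrist_force: [-7.5, -2.6, 15.0]
finger_gap: 0.0001
finger_force: 7.5
```

Call:
{"fn": "arm_command", "kwargs": {
  "moves": "0 0 -0.2 0 0 0; 0 0 -0.5 0 0 0; 0 0 -0.9 0 0 0; 0 0 -0.9 0 0 0; 0 0 -0.9 0 0 0; 0 0 -0.5 0 0 0; 0 0 0 0 0 0; 0 0 0 0 0 0"
}}

```text
clock: 24.2
position: [0.5542, 0.1895, 0.2413]
tcp_rot: [-1.929, -2.479, 0.0]
wrist_force: [-1.0, 0.0, -0.5]
finger_gap: 0.0001
finger_force: 0.0
```

```bash
python3 - <<'E'
from h import *
S=cam("scene");T=cam("top")
a=cv2.resize(S["image"][110:225,270:400],None,fx=4.8,fy=4.8,interpolation=cv2.INTER_CUBIC)
cv2.imwrite("pics/s7.png",cv2.convertScaleAbs(a,alpha=2.))
need([.5,.2,.2],104)
for t,z in(("rod_medium_center",.043),("rod_thin_center",.039)):
    r=robot.search_frame(t,T)[0]; print(t,atz(T,[r["pixel"]],z).round(3))
E
```

```text
t 24.3 pos [0.5534 0.1894 0.2398] yaw 104.21 tilt [-3.6e-03 -4.0e-04 -1.0e+00] | shift shares [ 0.585 -1.226  0.999] turn z 0.036 F [-0.5  0.8  0.9] gap 0.0001
rod_medium_center [[ 0.571 -0.135  0.043]]
rod_thin_center [[ 0.603 -0.278  0.039]]
```

View pics/s7.png

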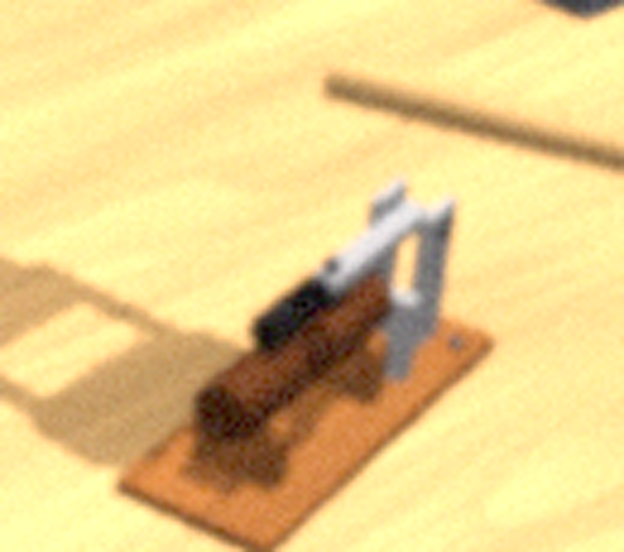

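The final crop shows the hold-down arm level, its grip at (290,315), with the pad on the dowel. The dowel is seated and its end is at the stop, around (390,292). The gripper is clear, and the other two dowels are still in the rack.

```bash
python3 -c "
from rig import robot
print(robot.close_job())"
```

```text
the job is handed in; nothing more can be done
None
```

The thick dowel lies in the jig's vees with its end against the stop. The hold-down pad rests on it, the other two dowels are still in the rack, and the job was handed in at about 24 s; the hand-in call returned no verdict.

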